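Ready the kitchen twine winder

ROBOT

A 7-joint arm with a two-finger parallel gripper is mounted at the origin on the work surface. World frame = base frame: x ahead of the robot, y to its left, z up, the work surface at z = 0. Lengths are in m, angles in rad, forces in N, time in s.
With the tool pointing down it reaches from about 0.4 to 0.9 m from the base axis. Payload 5.5 kg.
Tool frame: the origin (TCP) lies at the very end of the fingers, on their centre line; the grasp point (between the pads) lies 19 mm behind it (grip_point_offset is the distance from the TCP to the grasp point, in m); y points along the fingers, x is the direction in which the jaws open and shut, and the axes are right-handed (so a half turn about y gives the same grasp; the last joint's range is limited). The gripper opens to 85 mm and grips with 20 to 120 N. Pads are 22 mm wide; open, the fingers measure 114 mm over their backs; the gripper's body (76 mm by 85 mm) begins 54 mm behind the grasp point. The pads swing forward as they close: fully open they stand 13 mm farther back than shut.
Start: joints at [-0.883, 0.501, -0.427, 1.55, 0.221, 1.138, -0.21], TCP at [0.268, 0.592, 0.231] pointing down, gripper open.
Joint ranges: [-2.88, 2.88], [-0.31, 2.03], [-1.54, 1.56], [0.2, 2.42], [-1.41, 4.55], [0.19, 2.02], [-2.57, 2.57]. Speed limits (rad/s): [2.57, 2.57, 3.14, 3.14, 3.14, 3.14, 3.14].

INTERFACE

Orientations are given as a unit quaternion [w, x, y, z].
In Python, from rig import get_obs, get_image, hand_in, grip_point_offset gives the robot as it stands.
- The arm moves only by the shell command python3 -m jog 'ROWS' [FORCE]. ROWS is JSON, a list of rows, each a list of 7 numbers: the shift along the world's x, y, z in m, then the turn, a rotation vector about the world's x, y, z in rad, then the gripper's target within -1 to 1 (shut at 1, half-way at 0, fully open at -1). In form: [[tx, ty, tz, ax, ay, az, claw], ...]. A call has 1 to 5 rows; each row is the pose to reach, as a shift and turn from the pose commanded when the call began; what a row does not reach only later rows make up. A row lasts 1/10 s, in which the tool goes at most 50 mm and 8.59 degrees, less where a joint would pass 70% of its speed; a pose out of reach is approached as far as the arm can. A call with a gripper value outside its range is refused whole. The fingers move at their own pace and stop on an object; FORCE is the grip in N (left out, the last holds). Time passes only in rows, so rows that repeat a pose let the fingers close. It gives the time, the measured TCP pose, the force and the opening at its end, in the units of the state.
- get_obs(): the state, without advancing time (a new reading comes with each control period).
- get_image(name): name is "side" or "top"; returns a dict with "image" (480x640x3 uint8, blue, green, red), "z_map" (480x640 float32, m along the optical axis (not along the pixel's ray), 0 where there is no reading), "camera_matrix" (3x3 intrinsics, pixels), "k1" (the pictures are not rectified: a ray, as slopes to the right and down, at radius r is drawn at 1 + k1 r^2 times it, then the intrinsics apply), "rvec" (rotation vector, rad) and "tvec" (3), from world to camera coordinates, as OpenCV has them. Camera axes: x right, y down, z forward; pixel columns grow to the right and rows downward; lengths in m; the calibration is good to about 2 mm. A picture is of the moment at which its call begins.
- hand_in(): hands the job in, once; it reports no verdict.
The state is a dict: "t": time; "joint_positions": joint angles; "joint_velocities": joint speeds; "joint_torque": joint torques, N m; "eef_pos": TCP position; "eef_rot": TCP orientation; "ft_force": force on the tool from outside, world axes, zero at the start; "torque": the same for the moment, N m; "finger_gap": opening from 0.0 (shut) to 1.0 (fully open).
Only numpy, scipy, OpenCV 4.12 (cv2) and the standard library are available. Lean on these libraries where they do the work, as an engineer would, in place of code of your own. Each camera call takes 0.05 s, during which the arm holds its last target.

TASK

Get the twine winder ready: set the empty wooden spool down over the upright spindle until it sits on the base and let go of it. Then grip the knob of the cam lever and, with the lever still open, pull the spring-loaded leg out until its pointer is level with the brass length mark; keeping the leg on the mark, swing the lever fully closed so that it lies along the leg. Finish while still gripping the knob with the leg held on its mark (do not let go: the spring would draw it back), and leave the other kitchen things where they are.

Things in the scene. Friction and masses are not known exactly. Their poses are not given: they have to be found in the camera images.
- winder: Fixed wooden base 130 (x) x 340 (y) x 22 mm; origin at the centre of its underside, z up, y along its length. A 12 mm steel spindle stands at local x 0, y +115 mm, from the base's top to a tapered tip 104 mm above the table. Two aluminium rails along y (local x within 22 mm, local y -150 to +30 mm, 34 mm above the table) guide the leg, which slides out towards local -y.
- spool: Empty light-wood spool standing on the table: 70 mm high, two flanges 54 mm in diameter and 12 mm thick (bottom and top), core 36 mm in diameter, through hole 18 mm in diameter; 90 g or so. Origin at the centre of its underside, z up along the hole.
- mark: Length mark: fixed brass blade, 20 (x) x 6 (y) x 20 mm, standing on top of the winder's base on the side away from the robot, with a small brass foot 18 mm wide. Origin at the centre of its underside; its axes are parallel to the winder's. It sits at winder x +50 mm and at a different winder y every time.
- leg_pointer (a point): Tip of the thin dark pointer bar (6 mm wide) that sticks out of the leg towards the mark, at winder x +36 mm, 38.5 mm above the table. The leg is on the mark when this tip and the mark have the same winder y. At leg joint value 0 it is at winder y -20 mm.
- lever_pivot (a point): Pivot of the cam lever on the leg, at winder x 0, 37 mm above the table, at the pointer's winder y.
- knob: Upright round black knob on the cam lever's tip, 18 mm in diameter, 42 mm high, spins freely. Origin at the centre of its underside, 45 mm above the table, 55 mm from the lever's pivot: at lever value a it is -55*sin(a) mm in winder x and -55*cos(a) mm in winder y from the pivot. Near it only the leg's eyelet post (80 mm or more away, 105 mm high) and spindle and spool rise above 46 mm.
- leg (a joint): Sliding steel leg (bar 22 mm wide, eyelet post at its outer end): metres pulled out towards winder -y, 0 (start, fully in) to 0.095. The mark calls for 0.035 to 0.075. A spring draws it back with about 2.3 N at 0 and 3.7 N at 0.095 whenever it is not held, even with the lever closed.
- lever (a joint): Cam lever angle in rad: 0 = closed, along the leg, knob outwards (winder -y); grows as it swings open clockwise from above (knob towards winder -x, the robot's side), end stop 1.25. Starts at 0.8 to 1.1, stays where it is left (friction 0.12 N m). Pulling the leg by the knob tends to swing the lever shut, so steer the knob sideways too.
- jar: Bystander: closed jar, 60 mm in diameter, 85 mm high; origin at the centre of its underside.
- cup: Bystander: white cup, rim 68 mm in diameter, 75 mm high; origin at the centre of its underside.
- dishes: Bystander: stack of four lidded glass dishes, 118 x 162 x 188 mm; origin at the centre of its underside.
- lids: Bystander: stack of grey silicone lids, 128 mm in diameter, 52 mm high; origin at the centre of its underside.
- rest: Bystander: bamboo spoon rest, 70 x 150 x 18 mm; origin at the centre of its underside.
- spoon: Bystander: steel spoon lying on the table.
- bowl: Bystander: white bowl, 110 mm in diameter, 50 mm high; origin at the centre of its underside.
Things that resemble listed ones, but are neither listed nor needed, are in the scene too. Several things have the shape of the spool; the one meant has the colours described above.

How it is judged:
On the way, in this order (a step that is already met when the one before it is completed fails the run):
1. the spool sits on the base over the spindle, let go (x of spool in the frame of winder between -0.005 and 0.005 m and y of spool in the frame of winder between 0.11 and 0.12 m and z of spool in the frame of winder between 0.019 and 0.025 m and angle between spool's own z axis and vertical below 0.06 rad and contact force between the fingers and spool below 0.1 N and linear speed of spool below 0.02 m/s), for 0.2 s.
2. the leg is pulled out to its mark (5 mm) with the lever still open (above 0.55 rad) (y of leg_pointer in the frame of mark between -0.005 and 0.005 m and value of joint lever above 0.55 rad), for 0.1 s.
At the end, for the whole second after the job is handed in: The spool sits on the winder's base over the spindle (within 5 mm across, 3 mm in height, upright), not touched by the fingers; the lever is closed (below 0.12 rad), the leg's pointer is within 5 mm of the mark and still, and the fingers are still holding the knob (more than 1.5 N) (x of spool in the frame of winder between -0.005 and 0.005 m and y of spool in the frame of winder between 0.11 and 0.12 m and z of spool in the frame of winder between 0.019 and 0.025 m and angle between spool's own z axis and vertical below 0.06 rad and contact force between the fingers and spool below 0.1 N and y of leg_pointer in the frame of mark between -0.005 and 0.005 m and value of joint lever below 0.12 rad and contact force between the fingers and knob above 1.5 N and velocity of joint leg between -0.01 and 0.01 m/s); the arm keeps its last pose, push and grip.
It fails at once if the lever is swung more than half shut (below 0.45 rad) with the leg more than 10 mm off its mark (value of joint lever below 0.45 rad and (y of leg_pointer in the frame of mark above 0.01 m or y of leg_pointer in the frame of mark below -0.01 m)).
It fails at once if another kitchen thing is moved by more than 30 mm or tipped over (distance of any of jar, cup, dishes, lids, rest, spoon, bowl from where it was at the start of the episode above 0.03 m or angle between any of jar, cup, dishes, lids, rest, bowl's own z axis and vertical above 0.5 rad).
It also fails if it takes over 54 s, if anything falls off the work surface, if the arm or the gripper's body presses on something with over 40 N, if the wrist force passes 120 N, or if a joint passes its speed limit or range.

## Working session

There is one attempt and no reset: what is moved stays moved. The work goes in short steps, Python scripts to look and compute and a shell command to move; the robot and the scene stay as the last step left them, time stands still between calls to the robot, and variables do not carry over. Pictures are saved under pics/ and viewed, and the job is handed in when it is done.

```bash
ls; mkdir -p pics; cat > h.py <<'E'
import numpy as np, cv2
from rig import *
def proj(d,P):
    R,_=cv2.Rodrigues(np.array(d['rvec'],float)); P=np.atleast_2d(P)@R.T+np.array(d['tvec']).ravel()
    s=P[:,:2]/P[:,2:]; r2=(s**2).sum(1,keepdims=True); s=s*(1+d['k1']*r2)
    K=np.array(d['camera_matrix']); return s@K[:2,:2].T+K[:2,2]
def ray(d,uv):
    K=np.array(d['camera_matrix']); uv=np.atleast_2d(np.array(uv,float))
    s=cv2.undistortPoints(uv[:,None],K,np.array([d['k1'],0,0,0.]))[:,0]
    return np.c_[s,np.ones(len(s))]
def cam(d):
    R,_=cv2.Rodrigues(np.array(d['rvec'],float)); return R,np.array(d['tvec'],float).ravel()
def atz(d,uv,z):
    R,t=cam(d); D=ray(d,uv)@R; C=-R.T@t
    return C+D*((z-C[2])/D[:,2])[:,None]
def cloud(d):
    v,u=np.mgrid[:480,:640]; uv=np.c_[u.ravel(),v.ravel()]
    R,t=cam(d); z=d['z_map'].ravel(); P=(ray(d,uv)*z[:,None]-t)@R
    P[z<=0]=np.nan; return P.reshape(480,640,3)
E
python3 - <<'E'
from h import *
import pickle
for n in('top','side'):
    d=get_image(n); cv2.imwrite(f'pics/{n}0.png',d['image']); pickle.dump(d,open(n+'0.pkl','wb'))
    R,t=cam(d); print(n,-R.T@t,d['camera_matrix'],d['k1'])
o=get_obs(); print(o, grip_point_offset)
E
```

```text
pics
top [ 0.37373229 -0.01967102  1.53915615] [[597.45352474   0.         313.27623975]
 [  0.         597.45352474 242.1082213 ]
 [  0.           0.           1.        ]] -0.1717565370503376
side [-0.04555926 -0.62543893  1.08595961] [[589.41071701   0.         317.02949909]
 [  0.         589.41071701 230.79522199]
 [  0.           0.           1.        ]] 0.06729655114191811
{'t': 0.1, 'joint_positions': array([-0.88280227,  0.50179156, -0.42679411,  1.55132813,  0.2208053 ,
        1.13834433, -0.21027398]), 'joint_velocities': array([-0.0014084 , -0.00277241, -0.00039382, -0.00269579, -0.00022444,
        0.00162971,  0.00015976]), 'joint_torque': array([-1.03934071e-02, -5.70818424e+01, -5.83857402e+00, -2.81752127e+01,
        1.03669640e-02,  5.64821006e-03, -3.09758354e-05]), 'eef_pos': array([0.26767199, 0.5916308 , 0.23034562]), 'eef_rot': array([-0.59382156,  0.5944865 ,  0.38283081, -0.38393012]), 'ft_force': array([-0.23395554, -0.7457505 ,  0.27736141]), 'torque': array([ 0.02343846,  0.01291926, -0.03308456]), 'finger_gap': 0.997749131052719} 0.0187
```

View pics/top0.png

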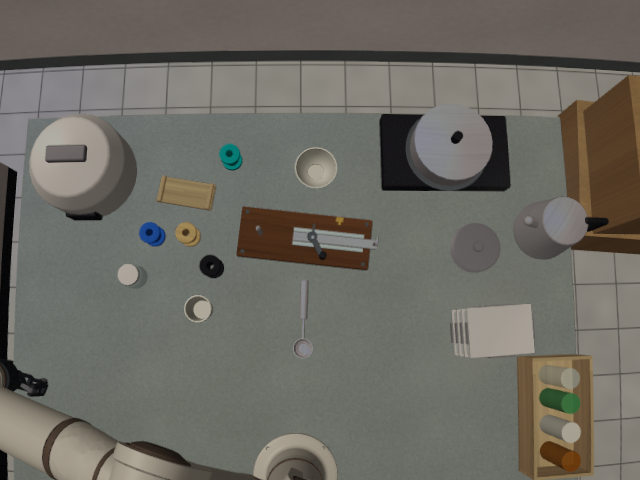

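View pics/side0.png

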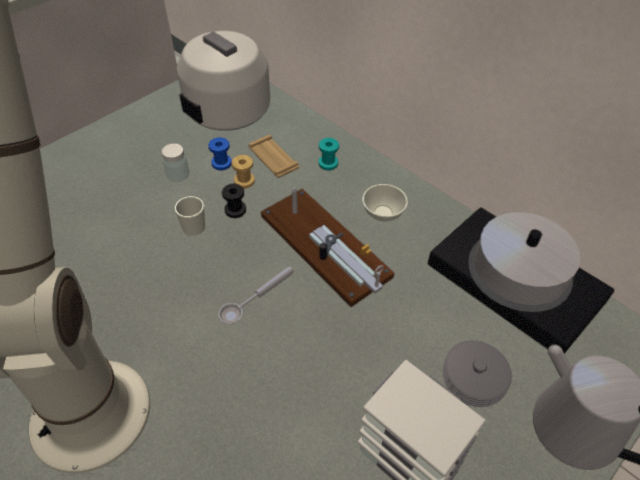

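The top view shows the winder around (305,238) and the wooden spool at (187,233). The brass mark is near (340,220) and the knob near (322,255). I'll zoom in to measure them.

```bash
python3 - <<'E'
from h import *
import pickle
d=pickle.load(open('top0.pkl','rb')); s=pickle.load(open('side0.pkl','rb'))
c=d['image'][190:280,165:385]; a=cv2.resize(c,(792,324),interpolation=cv2.INTER_CUBIC)
c=s['image'][140:310,220:400]; cv2.imwrite('pics/sidez.png',cv2.resize(c,(635,600),interpolation=cv2.INTER_CUBIC))
cv2.imwrite('pics/topz.png',a)
P=cloud(d)
# base plate: points z 0.015..0.03 near winder
m=(np.abs(P[...,2]-.022)<.006); m[:200]=0;m[275:]=0;m[:,:232]=0;m[:,378:]=0
hsv=cv2.cvtColor(d['image'],cv2.COLOR_BGR2HSV)
print(m.sum())
# colour mask of base brown
b,g,r=[d['image'][...,i].astype(int) for i in range(3)]
mm=((r-b)>18)&(r<130)
mm[:200]=0;mm[275:]=0;mm[:,:232]=0;mm[:,378:]=0
mm=cv2.morphologyEx(mm.astype(np.uint8),cv2.MORPH_CLOSE,np.ones((15,15)))
cn,_=cv2.findContours(mm,cv2.RETR_EXTERNAL,cv2.CHAIN_APPROX_NONE)
cn=max(cn,key=cv2.contourArea)[:,0].astype(float)
W=atz(d,cn,.022)
rect=cv2.minAreaRect((W[:,:2]*1000).astype(np.float32)); print(rect); print(cv2.boxPoints(rect))
print('heights base', np.nanmedian(P[m][:,2]))
for n,(u,v) in dict(spool=(187,233),knob=(313,237),mark=(340,220)).items(): print(n,P[v-2:v+3,u-2:u+3,2].round(3).tolist())
E
```

```text
4779
((604.4832763671875, -27.182159423828125), (338.9789733886719, 131.1776123046875), 83.39945983886719)
[[ 519.847   -188.00902]
 [ 650.1551  -203.08742]
 [ 689.11957  133.6447 ]
 [ 558.81146  148.7231 ]]
heights base 0.02211546820594318
spool [[0.049, 0.041, 0.035, 0.03, 0.065], [0.038, 0.033, 0.023, 0.02, 0.012], [0.041, 0.03, 0.017, 0.007, 0.008], [0.028, 0.021, 0.014, -0.001, 0.071], [0.025, 0.019, 0.004, 0.07, 0.071]]
knob [[0.047, 0.046, 0.047, 0.042, 0.046], [0.04, 0.052, 0.05, 0.043, 0.044], [0.053, 0.052, 0.052, 0.045, 0.049], [0.047, 0.046, 0.048, 0.048, 0.047], [0.046, 0.042, 0.045, 0.045, 0.046]]
mark [[0.036, 0.042, 0.04, 0.044, 0.035], [0.033, 0.047, 0.046, 0.024, 0.031], [0.029, 0.041, 0.042, 0.032, 0.03], [0.027, 0.046, 0.046, 0.033, 0.024], [0.029, 0.044, 0.043, 0.025, 0.028]]
```

View pics/topz.png

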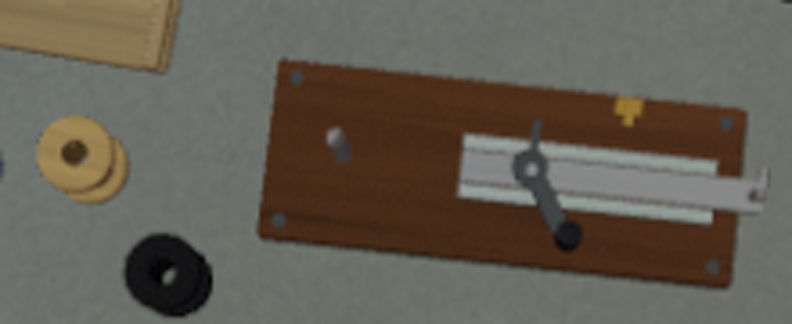

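View pics/sidez.png

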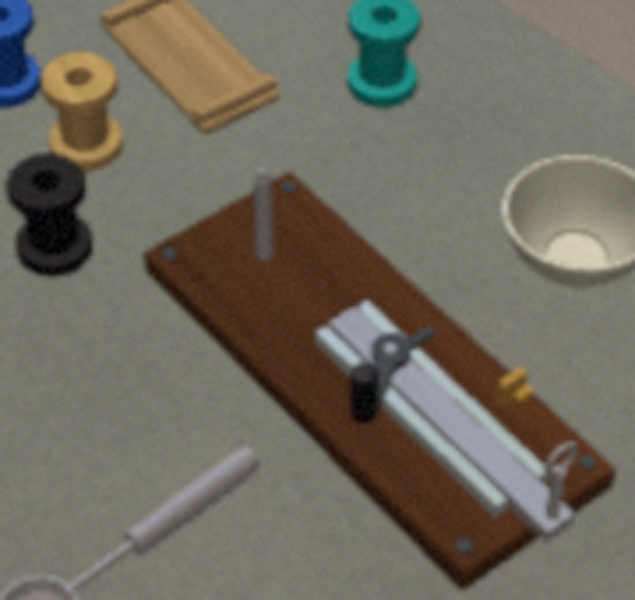

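```bash
python3 - <<'E'
from h import *
import pickle
d=pickle.load(open('top0.pkl','rb')); s=pickle.load(open('side0.pkl','rb'))
O=np.array([.6045,-.0272]); psi=np.deg2rad(83.399-90); ex=np.array([np.cos(psi),np.sin(psi)]); ey=np.array([-ex[1],ex[0]])
print('psi',psi)
def loc(p): q=np.asarray(p)[...,:2]-O; return np.stack([q@ex,q@ey],-1)*1000
T=lambda x,y:(165+(x+.5)/3.6-.5,190+(y+.5)/3.6-.5)
S=lambda x,y:(220+(x+.5)/3.528-.5,140+(y+.5)/3.529-.5)
for n,t,z,ss in [('spindle',T(335,132),.104,S(263,170)),('spool',T(74,153),.070,S(79,79)),('knobtop',T(568,235),.087,S(364,372)),('hub',T(530,168),.046,S(391,350))]:
    a=atz(d,t,z)[0]; b=atz(s,ss,z)[0]; print(n,a.round(4),b.round(4),loc(a).round(1),loc(b).round(1))
# spool top by depth
P=cloud(d)
m=np.zeros((480,640),bool); m[215:255,170:205]=1
q=P[m&(np.abs(P[...,2]-.07)<.006)]; (c,r)=cv2.minEnclosingCircle((q[:,:2]*1000).astype(np.float32)); print('spool top d',c,r,np.median(q,0))
Ps=cloud(s); m[:]=0; m[150:195,228:258]=1
q=Ps[m&(np.abs(Ps[...,2]-.07)<.006)]; (c,r)=cv2.minEnclosingCircle((q[:,:2]*1000).astype(np.float32)); print('spool top side',c,r)
# brass
for nm,dd,roi in(('top',d,(210,235,325,360)),('side',s,(235,265,352,382))):
    b,g,r=[dd['image'][...,i].astype(int) for i in range(3)]
    m=(r-b>70)&(g-b>30)&(g>80); k=np.zeros_like(m); k[roi[0]:roi[1],roi[2]:roi[3]]=1; m&=k
    v,u=np.where(m); print(nm,len(u)); Q=atz(dd,np.c_[u,v],.042); L=loc(Q); 
    print('z42',L.min(0),L.max(0),L.mean(0))
    Q=atz(dd,np.c_[u,v],.022);L=loc(Q);print('z22',L.min(0),L.max(0),L.mean(0))
# overlay model on top & side
def w(x,y,z): p=O+(x*ex+y*ey)/1000; return [p[0],p[1],z/1000]
for nm,dd,(r0,r1,c0,c1) in(('top',d,(205,250,285,385)),('side',s,(205,305,300,400))):
    cv2.imwrite(f'pics/{nm}zz.png',cv2.resize(dd['image'][r0:r1,c0:c1],None,fx=6 if nm=='side' else 8,fy=6 if nm=='side' else 8,interpolation=cv2.INTER_CUBIC))
E
```

```text
psi -0.11520918392414568
spindle [0.6198 0.0866 0.104 ] [0.6152 0.0847 0.104 ] [  2.2 114.8] [ -2.2 112.4]
spool [0.6121 0.271  0.07  ] [0.6078 0.266  0.07  ] [-26.7 297.1] [-30.4 291.7]
knobtop [ 0.5508 -0.0709  0.087 ] [ 0.5497 -0.073   0.087 ] [-48.3 -49.6] [-49.1 -51.8]
hub [ 0.6034 -0.0462  0.046 ] [ 0.5998 -0.0498  0.046 ] [  1.1 -19. ] [ -2. -23.]
spool top d (611.2190551757812, 270.2632751464844) 27.462392807006836 [0.61029182 0.26967428 0.06965338]
spool top side (568.277099609375, 247.56442260742188) 72.91436767578125
top 42
z42 [ 40.48635265 -92.91128176] [ 59.09002797 -75.13584704] [ 51.14521363 -83.38488921]
z22 [ 44.10106899 -93.89798668] [ 62.95326448 -75.88509597] [ 54.90231807 -84.2443343 ]
side 41
z42 [  37.37909203 -103.54012072] [ 56.11822173 -82.7438759 ] [ 45.85893554 -92.26714227]
z22 [ 49.14887112 -92.70713141] [ 68.24700187 -71.51247569] [ 57.79117003 -81.21818717]
```

View pics/topzz.png

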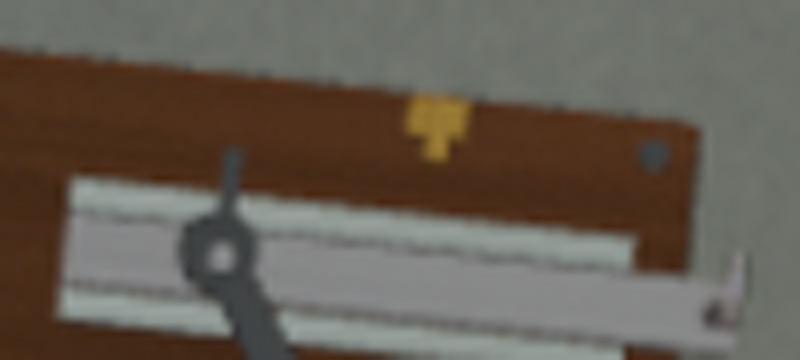

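View pics/sidezz.png

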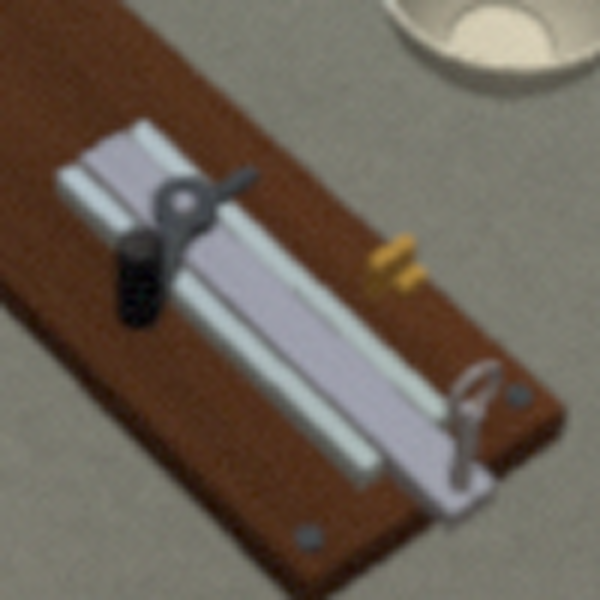

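```bash
python3 - <<'E'
from h import *
import pickle
from scipy.spatial.transform import Rotation as Ro
q=get_obs()['eef_rot']; M=Ro.from_quat([*q[1:],q[0]]).as_matrix(); print(M.round(4)); print('jaw yaw',np.rad2deg(np.arctan2(M[1,0],M[0,0])))
print('tilt fix rotvec', np.cross(M[:,1],[0,0,-1]))
d=pickle.load(open('top0.pkl','rb')); s=pickle.load(open('side0.pkl','rb'))
O=np.array([.6045,-.0272]); psi=-.1152; ex=np.array([np.cos(psi),np.sin(psi)]); ey=np.array([-ex[1],ex[0]])
def loc(p): q=np.asarray(p)[...,:2]-O; return np.stack([q@ex,q@ey],-1)*1000
T=lambda x,y:(285+(x+.5)/8-.5,205+(y+.5)/8-.5)
S=lambda x,y:(300+(x+.5)/6-.5,205+(y+.5)/6-.5)
for n,p,z in[('ptr',T(236,150),.040),('bladetip',T(436,158),.042),('footL',T(404,112),.024),('footR',T(472,118),.024)]: print('top',n,loc(atz(d,p,z)).round(1))
for n,p,z in[('ptr',S(254,173),.040),('bladetopNear',S(374,267),.042),('bladetopFar',S(411,239),.042),('blade c',S(392,253),.042)]: print('side',n,loc(atz(s,p,z)).round(1))
E
```

```text
[[ 4.121e-01 -8.000e-04 -9.111e-01]
 [ 9.111e-01 -1.600e-03  4.121e-01]
 [-1.800e-03 -1.000e+00  1.000e-04]]
jaw yaw 65.66461429084178
tilt fix rotvec [ 0.00163306 -0.00079647  0.        ]
top ptr [[ 35.9 -21. ]]
top bladetip [[ 40.  -84.5]]
top footL [[ 57.1 -73.6]]
top footR [[ 57.5 -95.6]]
side ptr [[ 32.6 -23.2]]
side bladetopNear [[ 37.1 -88. ]]
side bladetopFar [[ 57.2 -86.4]]
side blade c [[ 47.  -87.1]]
```

```bash
python3 -m jog '[[0.034,-0.032,0,0,0,-0.13,-1],[0.068,-0.064,0,0,0,-0.26,-1],[0.102,-0.096,0,0,0,-0.39,-1],[0.136,-0.128,0,0,0,-0.52,-1],[0.17,-0.16,0,0,0,-0.65,-1]]' 40; python3 -m jog '[[0.034,-0.032,0,0,0,-0.13,-1],[0.068,-0.064,0,0,0,-0.26,-1],[0.102,-0.096,0,0,0,-0.39,-1],[0.136,-0.128,0,0,0,-0.52,-1],[0.17,-0.162,0,0,0,-0.61,-1]]'
python3 -m jog '[[0,0,-0.03,0,0,0,-1],[0,0,-0.06,0,0,0,-1],[0,0,-0.06,0,0,0,-1]]'
python3 - <<'E'
from h import *
from scipy.spatial.transform import Rotation as Ro
for n in('top','side'):
    d=get_image(n); cv2.imwrite(f'pics/{n}1.png',d['image'])
o=get_obs(); q=o['eef_rot']; M=Ro.from_quat([*q[1:],q[0]]).as_matrix(); print(o['eef_pos'],o['joint_positions'].round(2),np.arctan2(M[1,0],M[0,0]))
d=get_image('top');s=get_image('side')
a=d['image'][185:285,140:340]; b=s['image'][100:260,190:340]
cv2.imwrite('pics/t1z.png',cv2.resize(a,(800,400),interpolation=cv2.INTER_CUBIC)); cv2.imwrite('pics/s1z.png',cv2.resize(b,(560,597),interpolation=cv2.INTER_CUBIC))
E
```

```text
t: 0.6
eef_pos: [0.4388, 0.4305, 0.2309]
eef_rot: [-0.686, 0.686, 0.172, -0.172]
ft_force: [1.5, -0.5, -0.3]
finger_gap: 1.001
t: 1.1
eef_pos: [0.6086, 0.2691, 0.2309]
eef_rot: [-0.706, 0.706, -0.042, 0.042]
ft_force: [1.7, 1.4, -0.2]
finger_gap: 0.998
t: 1.4
eef_pos: [0.6045, 0.2682, 0.1659]
eef_rot: [-0.704, 0.708, -0.044, 0.037]
ft_force: [-0.0, 0.1, -0.3]
finger_gap: 1.0
[0.60708107 0.2703714  0.17080269] [-0.42  0.55 -0.05  1.57  0.03  1.02 -0.6 ] -0.11333458349610238
```

View pics/t1z.png

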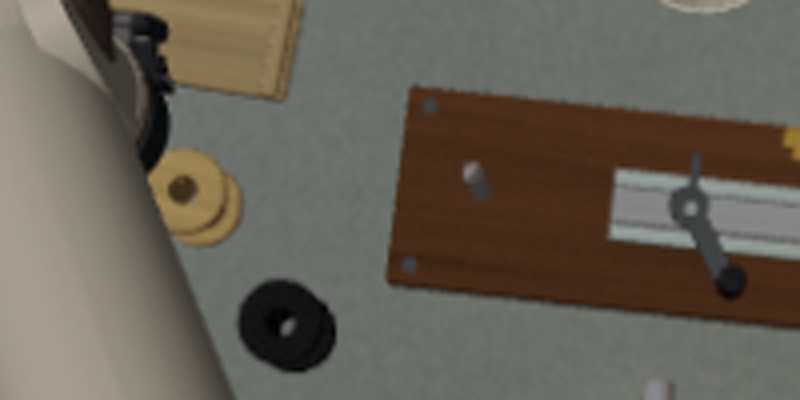

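View pics/s1z.png

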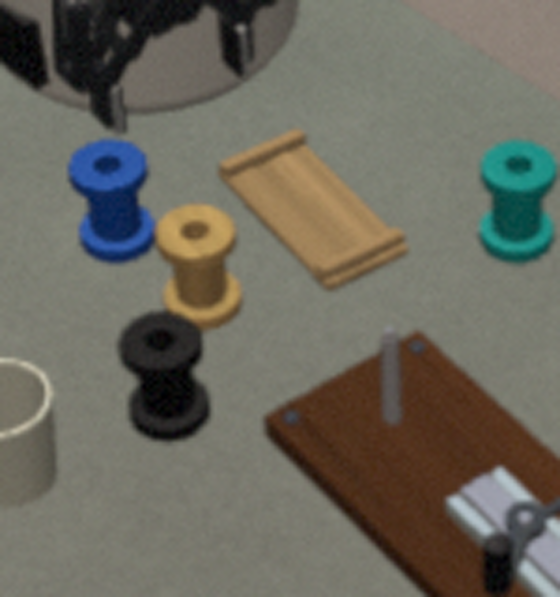

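```bash
python3 - <<'E'
from h import *
s=get_image('side'); o=get_obs(); p=o['eef_pos']; print(p)
j=np.array([np.cos(-.1133),np.sin(-.1133),0])
im=cv2.resize(s['image'][60:160,180:280],(800,800),interpolation=cv2.INTER_CUBIC)[:600]
for k,c in((0,(0,0,255)),(.0425,(0,255,0)),(-.0425,(0,255,0)),(.057,(255,0,0)),(-.057,(255,0,0))):
    u=proj(s,p+j*k+[0,0,.013])[0]; x=((u-[180,60]+.5)*8-.5).astype(int); print(k,u,x); cv2.circle(im,tuple(int(t) for t in x),4,c,-1)
cv2.imwrite('pics/s1f.png',im)
E
```

```text
[0.60876781 0.27129864 0.17336145]
0 [236.65364523 124.21774199] [456 517]
0.0425 [251.53613824 117.18390877] [575 460]
-0.0425 [221.37588147 131.42279512] [334 574]
0.057 [256.52680208 114.82183385] [615 442]
-0.057 [216.06930861 133.92170946] [292 594]
```

View pics/s1f.png

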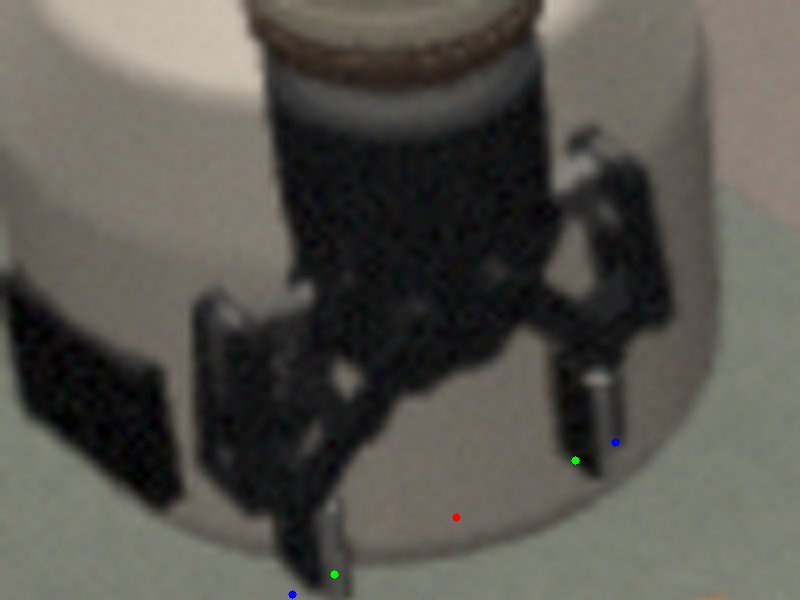

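```bash
python3 -m jog '[[0.002,-0.001,-0.04,0,0,0,-1],[0.002,-0.001,-0.07,0,0,0,-1],[0.002,-0.001,-0.095,0,0,0,-1],[0.002,-0.001,-0.095,0,0,0,-1],[0.002,-0.001,-0.095,0,0,0,-1]]'
python3 - <<'E'
from h import *
o=get_obs(); p=o['eef_pos']; print(p)
for n,r in(('top',(185,260,135,235)),('side',(100,200,190,290))):
    d=get_image(n); im=cv2.resize(d['image'][r[0]:r[1],r[2]:r[3]],None,fx=6,fy=6,interpolation=cv2.INTER_CUBIC)
    for zz in(.070,):
        q=p.copy(); q[2]=zz; u=(proj(d,q)[0]-[r[2],r[0]]+.5)*6-.5; cv2.circle(im,tuple(int(t) for t in u),3,(0,0,255),-1); print(n,u)
    cv2.imwrite(f'pics/{n}2z.png',im)
E
```

```text
t: 2.15
eef_pos: [0.6105, 0.2699, 0.0777]
eef_rot: [0.706, -0.706, 0.04, -0.041]
ft_force: [0.0, 0.0, 1.0]
finger_gap: 1.0
[0.61052911 0.26985703 0.07766824]
top [306.26617349 288.99020103]
side [313.68738373 367.0406957 ]
```

View pics/side2z.png

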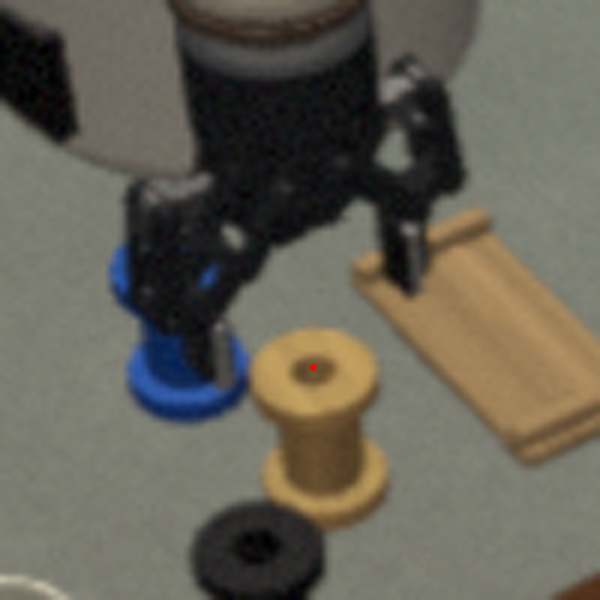

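View pics/top2z.png

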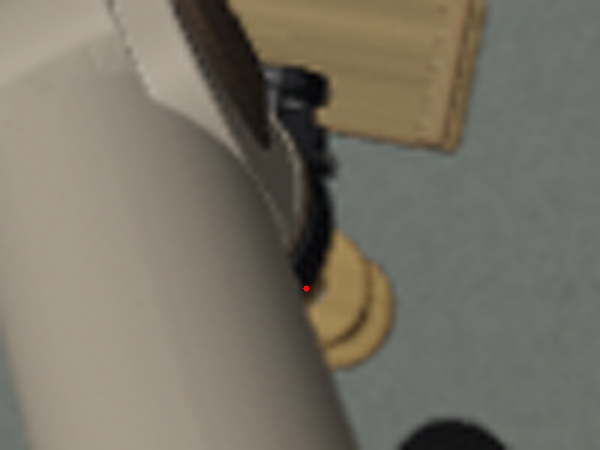

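The TCP projects onto the wooden spool's hole, about (313,368) in the crop. I'll descend and grip.

```bash
python3 -m jog '[[0,-0.001,-0.02,0,0,0,-1],[0,-0.001,-0.037,0,0,0,-1],[0,-0.001,-0.037,0,0,0,-1],[0,-0.001,-0.037,0,0,0,0],[0,-0.001,-0.037,0,0,0,0.5]]' 30
python3 -m jog '[[0,0,0,0,0,0,1],[0,0,0,0,0,0,1],[0,0,0,0,0,0,1],[0,0,0,0,0,0,1],[0,0,0,0,0,0,1]]' 30
python3 - <<'E'
from h import *
r=(100,200,190,290)
d=get_image('side'); im=cv2.resize(d['image'][r[0]:r[1],r[2]:r[3]],None,fx=6,fy=6,interpolation=cv2.INTER_CUBIC)
cv2.imwrite('pics/side3z.png',im)
E
```

```text
t: 2.75
eef_pos: [0.6105, 0.2686, 0.0402]
eef_rot: [0.706, -0.706, 0.04, -0.041]
ft_force: [0.0, 0.2, 0.2]
finger_gap: 0.689
t: 3.25
eef_pos: [0.6107, 0.2688, 0.0406]
eef_rot: [0.706, -0.706, 0.04, -0.041]
ft_force: [-0.8, 0.4, 5.9]
finger_gap: 0.624
```

View pics/side3z.png

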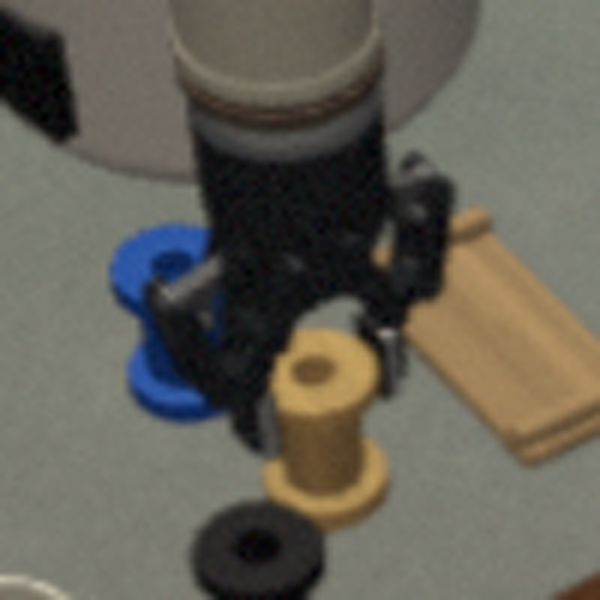

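```bash
python3 -m jog '[[0,0,0.03,0,0,0,1],[0,0,0.065,0,0,0,1],[0,0,0.1,0,0,0,1],[0,-0.02,0.12,0,0,0,1],[0.002,-0.05,0.12,0,0,0,1]]'
python3 -m jog '[[0.003,-0.035,0,0,0,0,1],[0.004,-0.07,0,0,0,0,1],[0.005,-0.105,0,0,0,0,1],[0.005,-0.133,0,0,0,0,1],[0.005,-0.133,0,0,0,0,1]]'
python3 -m jog '[[0,0,0,0,0,0,1],[0,0,0,0,0,0,1],[0,0,0,0,0,0,1]]'
python3 - <<'E'
from h import *
print(get_obs()['eef_pos'])
for n,r in(('top',(180,280,205,305)),('side',(120,220,230,330))):
    d=get_image(n); im=cv2.resize(d['image'][r[0]:r[1],r[2]:r[3]],None,fx=6,fy=6,interpolation=cv2.INTER_CUBIC)
    cv2.imwrite(f'pics/{n}4z.png',im)
E
```

```text
t: 3.8
eef_pos: [0.6135, 0.2218, 0.1635]
eef_rot: [0.708, -0.704, 0.037, -0.041]
ft_force: [0.8, -0.3, -0.8]
finger_gap: 0.623
t: 4.3
eef_pos: [0.6169, 0.0779, 0.1591]
eef_rot: [-0.704, 0.707, -0.043, 0.043]
ft_force: [0.4, -0.2, -0.7]
finger_gap: 0.623
t: 4.6
eef_pos: [0.6166, 0.0873, 0.1592]
eef_rot: [0.706, -0.706, 0.039, -0.039]
ft_force: [0.4, -0.1, -0.6]
finger_gap: 0.631
[0.61663367 0.08728677 0.15920213]
```

View pics/side4z.png

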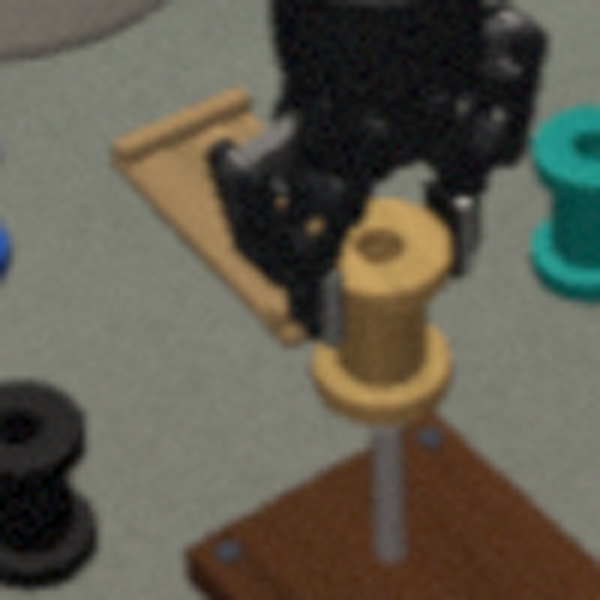

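View pics/top4z.png

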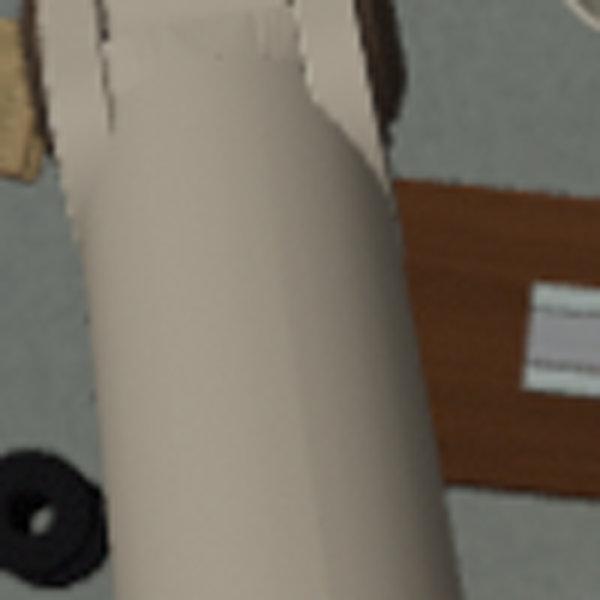

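```bash
python3 - <<'E'
from h import *
d=get_image('side'); p=get_obs()['eef_pos'];print(p)
f=lambda x,y:(230+(x+.5)/6-.5,120+(y+.5)/6-.5)
print('hole',atz(d,f(380,244),p[2]+.0294)); print('bottom flange c (z+.012)',atz(d,f(382,366),p[2]-.0406+.012), )
print('spindle base',atz(d,f(390,556),.022)); print('spindle vis top under flange')
g=lambda P:(proj(d,P)[0]-[230,120]+.5)*6-.5
b=atz(d,f(390,556),.022)[0]
for z in(.022,.06,.104,.1185,.1885): print(z,g([b[0],b[1],z]), g([p[0],p[1],z]))
E
```

```text
[0.61671903 0.08648709 0.15920683]
hole [[0.61584061 0.08740578 0.18860683]]
bottom flange c (z+.012) [[0.6119073  0.08375125 0.13060683]]
spindle base [[0.61324891 0.08326156 0.022     ]]
spindle vis top under flange
0.022 [390. 556.] [390.6444799  547.38825873]
0.06 [388.46460257 491.71667808] [389.12487322 483.06599874]
0.104 [386.59745125 413.87209816] [387.27702736 405.1802668 ]
0.1185 [385.95983981 387.37066765] [386.64603456 378.66632431]
0.1885 [382.71275605 253.04406504] [383.43286469 244.28799121]
```

```bash
python3 -m jog '[[0,0,-0.01,0,0,0,1],[0,0,-0.02,0,0,0,1],[0,0,-0.03,0,0,0,1],[0,0,-0.04,0,0,0,1],[0,0,-0.04,0,0,0,1]]'
python3 - <<'E'
from h import *
print(get_obs()['eef_pos'])
for n,r in(('side',(120,220,230,330)),):
    d=get_image(n); im=cv2.resize(d['image'][r[0]:r[1],r[2]:r[3]],None,fx=6,fy=6,interpolation=cv2.INTER_CUBIC)
    cv2.imwrite(f'pics/{n}5z.png',im)
E
```

```text
t: 5.25
eef_pos: [0.6152, 0.085, 0.1168]
eef_rot: [-0.706, 0.706, -0.042, 0.039]
ft_force: [-0.1, 0.0, -0.8]
finger_gap: 0.626
[0.61516906 0.08497696 0.1168295 ]
```

View pics/side5z.png

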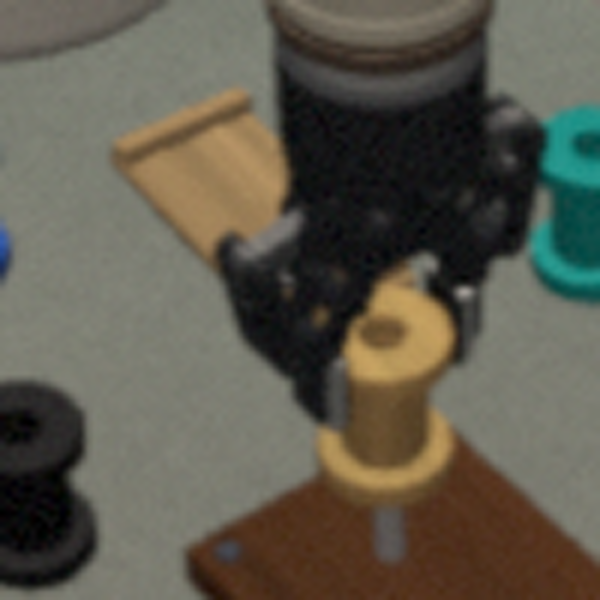

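```bash
python3 -m jog '[[0,0,-0.012,0,0,0,1],[0,0,-0.025,0,0,0,1],[0,0,-0.038,0,0,0,1],[0,0,-0.048,0,0,0,1],[0,0,-0.05,0,0,0,1]]'
python3 -m jog '[[0,0,-0.002,0,0,0,1],[0,0,-0.004,0,0,0,1],[0,0,-0.005,0,0,0,1],[0,0,-0.005,0,0,0,1]]'
```

```text
t: 5.8
eef_pos: [0.6154, 0.085, 0.0671]
eef_rot: [-0.706, 0.706, -0.041, 0.039]
ft_force: [-0.1, 0.5, -0.7]
finger_gap: 0.625
t: 6.2
eef_pos: [0.6171, 0.0853, 0.0646]
eef_rot: [0.706, -0.706, 0.04, -0.04]
ft_force: [0.6, -1.0, -0.7]
finger_gap: 0.625
```

```bash
python3 -m jog '[[0,0,-0.001,0,0,0,1],[0,0,-0.002,0,0,0,1],[0,0,-0.003,0,0,0,1],[0,0,-0.003,0,0,0,1]]'
```

```text
t: 6.6
eef_pos: [0.6171, 0.0853, 0.0626]
eef_rot: [0.706, -0.706, 0.04, -0.04]
ft_force: [-2.5, 0.1, 7.0]
finger_gap: 0.627
```

```bash
python3 -m jog '[[0,0,0.001,0,0,0,0],[0,0,0.001,0,0,0,-0.5],[0,0,0.001,0,0,0,-1],[0,0,0.001,0,0,0,-1],[0,0,0.001,0,0,0,-1]]'
python3 -m jog '[[0,0,0.04,0,0,0,-1],[0,0,0.08,0,0,0,-1],[0,0,0.1,0,0,0,-1],[0,0,0.1,0,0,0,-1]]'
python3 - <<'E'
from h import *
print(get_obs()['eef_pos'])
for n,r in(('side',(140,240,230,330)),):
    d=get_image(n); im=cv2.resize(d['image'][r[0]:r[1],r[2]:r[3]],None,fx=6,fy=6,interpolation=cv2.INTER_CUBIC)
    cv2.imwrite(f'pics/{n}6z.png',im)
E
```

```text
t: 7.1
eef_pos: [0.6168, 0.0852, 0.0622]
eef_rot: [-0.706, 0.706, -0.04, 0.04]
ft_force: [0.2, 0.8, 0.2]
finger_gap: 0.999
t: 7.5
eef_pos: [0.6196, 0.0857, 0.1664]
eef_rot: [0.707, -0.705, 0.038, -0.043]
ft_force: [-0.1, 0.4, 0.4]
finger_gap: 0.999
[0.61964928 0.08567527 0.16640589]
```

View pics/side6z.png

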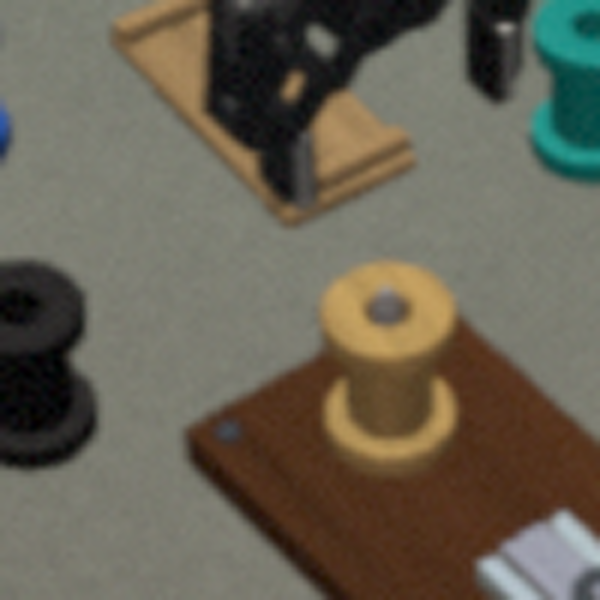

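```bash
python3 -m jog '[[-0.016,-0.038,0,0,0,0,-1],[-0.033,-0.077,0,0,0,0,-1],[-0.05,-0.117,0,0,0,0,-1],[-0.067,-0.157,0,0,0,0,-1],[-0.067,-0.157,-0.03,0,0,0,-1]]'
python3 -m jog '[[0,0,0,0,0,0,-1],[0,0,0,0,0,0,-1],[0,0,0,0,0,0,-1],[0,0,0,0,0,0,-1],[0,0,0,0,0,0,-1]]'
python3 - <<'E'
from h import *
p=get_obs()['eef_pos']; print(p)
for n,r in(('side',(170,270,270,370)),):
    d=get_image(n); im=cv2.resize(d['image'][r[0]:r[1],r[2]:r[3]],None,fx=6,fy=6,interpolation=cv2.INTER_CUBIC)
    q=p.copy(); q[2]=.087; u=(proj(d,q)[0]-[r[2],r[0]]+.5)*6-.5; cv2.circle(im,tuple(int(t) for t in u),3,(0,0,255),-1); print(u)
    cv2.imwrite(f'pics/{n}7z.png',im)
E
```

```text
t: 8.05
eef_pos: [0.5492, -0.0802, 0.1339]
eef_rot: [-0.704, 0.707, -0.043, 0.045]
ft_force: [0.9, -0.3, -0.2]
finger_gap: 0.997
t: 8.55
eef_pos: [0.5506, -0.0709, 0.133]
eef_rot: [0.706, -0.706, 0.039, -0.04]
ft_force: [-0.2, 0.1, -0.2]
finger_gap: 1.002
[ 0.55058961 -0.07087227  0.13295871]
[316.82314838 448.26546728]
```

View pics/side7z.png

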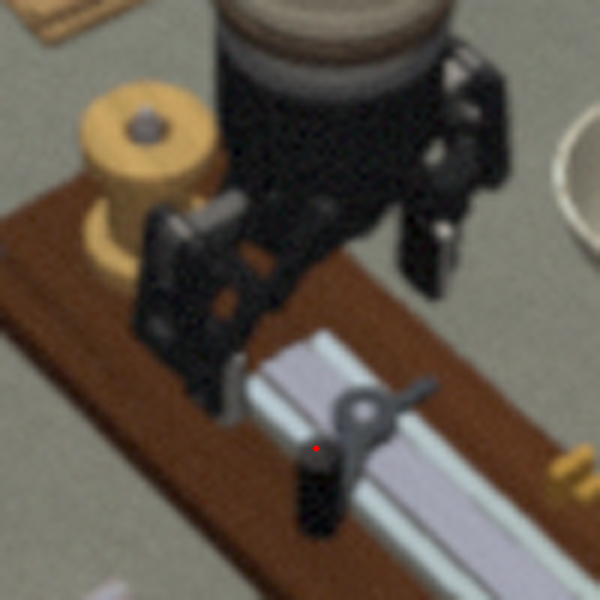

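```bash
python3 -m jog '[[0,-0.001,-0.025,0,0,0,-1],[0,-0.001,-0.05,0,0,0,-1],[0,-0.001,-0.07,0,0,0,-1],[0,-0.001,-0.08,0,0,0,-1],[0,-0.001,-0.08,0,0,0,-1]]' 40
python3 - <<'E'
from h import *
p=get_obs()['eef_pos']; print(p)
for n,r in(('side',(170,270,270,370)),):
    d=get_image(n); im=cv2.resize(d['image'][r[0]:r[1],r[2]:r[3]],None,fx=6,fy=6,interpolation=cv2.INTER_CUBIC)
    cv2.imwrite(f'pics/{n}8z.png',im)
E
```

```text
t: 9.1
eef_pos: [0.5489, -0.0725, 0.0512]
eef_rot: [0.706, -0.706, 0.041, -0.039]
ft_force: [-0.4, -0.1, 0.7]
finger_gap: 0.995
[ 0.54888495 -0.07247573  0.05119526]
```

View pics/side8z.png

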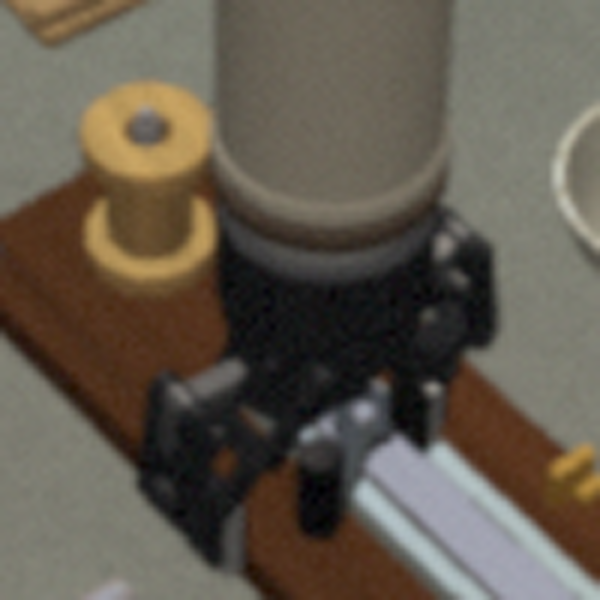

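```bash
python3 -m jog '[[0,0,0.001,0,0,0,0],[0,0,0.001,0,0,0,0.5],[0,0,0.001,0,0,0,1],[0,0,0.001,0,0,0,1],[0,0,0.001,0,0,0,1]]' 40
python3 -m jog '[[0,0,0,0,0,0,1],[0,0,0,0,0,0,1],[0,0,0,0,0,0,1]]' 40
python3 - <<'E'
from h import *
p=get_obs()['eef_pos']; print(p)
for n,r in(('side',(170,270,270,370)),):
    d=get_image(n); im=cv2.resize(d['image'][r[0]:r[1],r[2]:r[3]],None,fx=6,fy=6,interpolation=cv2.INTER_CUBIC)
    cv2.imwrite(f'pics/{n}9z.png',im)
E
```

```text
t: 9.65
eef_pos: [0.5505, -0.0727, 0.0538]
eef_rot: [0.706, -0.706, 0.04, -0.041]
ft_force: [-1.2, -0.1, 2.7]
finger_gap: 0.197
t: 9.95
eef_pos: [0.5505, -0.0727, 0.0537]
eef_rot: [0.706, -0.706, 0.04, -0.041]
ft_force: [0.3, 0.3, 5.7]
finger_gap: 0.2
[ 0.55050031 -0.07273411  0.05373097]
```

View pics/side9z.png

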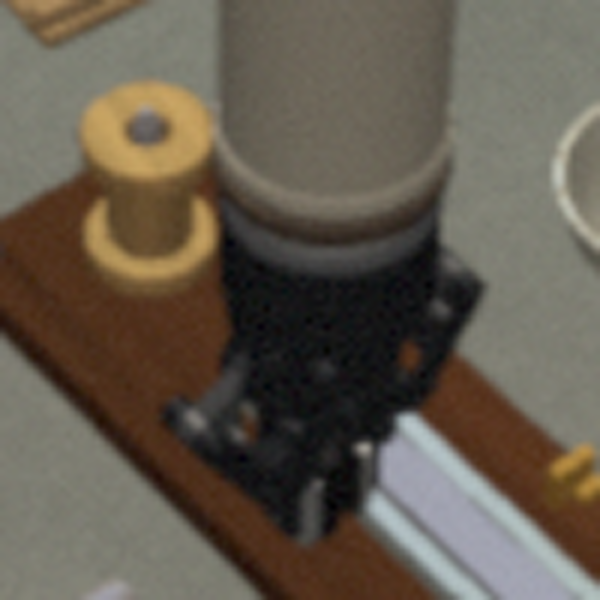

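```bash
python3 -m jog '[[-0.001,-0.008,0,0,0,0,1],[-0.002,-0.018,0,0,0,0,1],[-0.003,-0.027,0,0,0,0,1],[-0.004,-0.036,0,0,0,0,1],[-0.005,-0.045,0,0,0,0,1]]'
python3 -m jog '[[0,0,0,0,0,0,1],[0,0,0,0,0,0,1],[0,0,0,0,0,0,1]]'
python3 - <<'E'
from h import *
p=get_obs()['eef_pos']; print(p)
for n,r in(('side',(190,290,280,380)),('top',(195,270,280,380))):
    d=get_image(n); im=cv2.resize(d['image'][r[0]:r[1],r[2]:r[3]],None,fx=6,fy=6,interpolation=cv2.INTER_CUBIC)
    cv2.imwrite(f'pics/{n}10z.png',im)
E
```

```text
t: 10.5
eef_pos: [0.5453, -0.1187, 0.0536]
eef_rot: [0.706, -0.706, 0.04, -0.041]
ft_force: [1.8, 2.9, 5.5]
finger_gap: 0.198
t: 10.8
eef_pos: [0.5454, -0.118, 0.0536]
eef_rot: [0.706, -0.706, 0.04, -0.041]
ft_force: [1.8, 2.1, 5.9]
finger_gap: 0.195
[ 0.54537005 -0.11804928  0.05360383]
```

View pics/side10z.png

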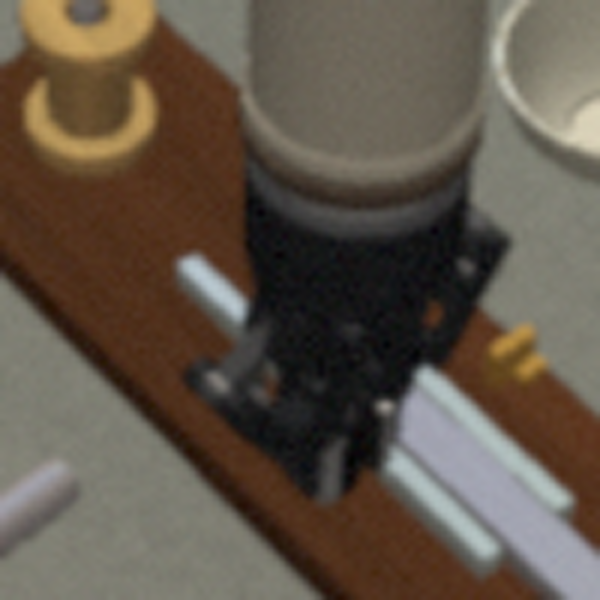

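View pics/top10z.png

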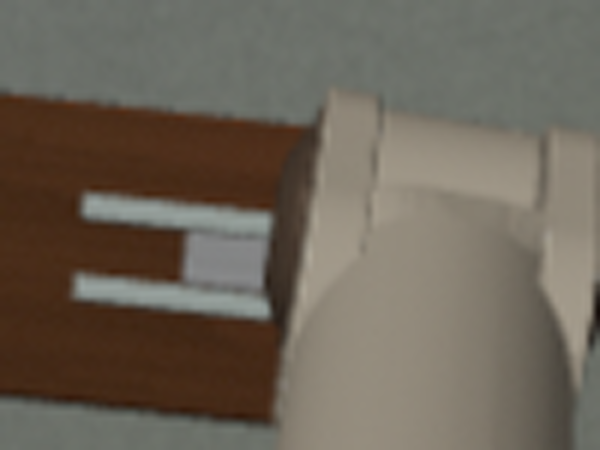

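```bash
python3 -m jog '[[-0.0005,-0.005,0,0,0,0,1],[-0.001,-0.01,0,0,0,0,1],[-0.0015,-0.014,0,0,0,0,1],[-0.002,-0.018,0,0,0,0,1],[-0.002,-0.018,0,0,0,0,1]]'
python3 -m jog '[[0,0,0,0,0,0,1],[0,0,0,0,0,0,1],[0,0,0,0,0,0,1]]'
python3 - <<'E'
from h import *
import pickle
p=get_obs()['eef_pos']; print(p)
ims=[]
for n,r in(('side',(190,330,300,425)),('top',(210,270,280,400))):
    d=get_image(n); pickle.dump(d,open(n+'11.pkl','wb')); im=cv2.resize(d['image'][r[0]:r[1],r[2]:r[3]],None,fx=5 if n=='side' else 6.5,fy=4.25 if n=='side' else 6.5,interpolation=cv2.INTER_CUBIC)
    if n=='side': im=cv2.resize(d['image'][200:320,300:430],None,fx=5,fy=5,interpolation=cv2.INTER_CUBIC)
    cv2.imwrite(f'pics/{n}11z.png',im)
E
```

```text
t: 11.4
eef_pos: [0.5433, -0.1363, 0.0536]
eef_rot: [0.706, -0.706, 0.04, -0.041]
ft_force: [2.4, 2.6, 5.3]
finger_gap: 0.201
t: 11.7
eef_pos: [0.5434, -0.1357, 0.0536]
eef_rot: [0.706, -0.706, 0.04, -0.041]
ft_force: [1.9, 3.1, 4.9]
finger_gap: 0.199
[ 0.54344476 -0.13567128  0.05361274]
```

View pics/side11z.png

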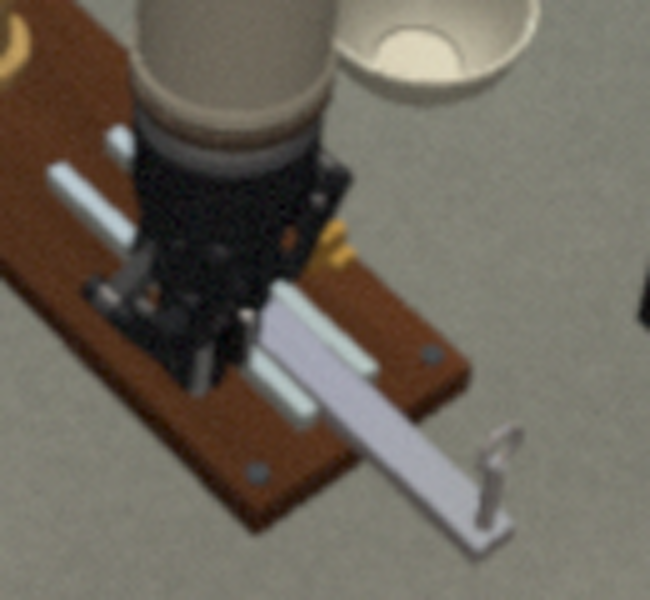

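View pics/top11z.png

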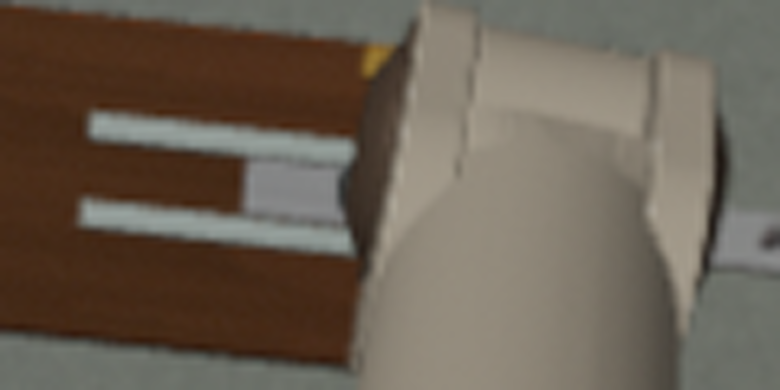

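```bash
cat > leg.py <<'E'
from h import *
import pickle,sys
O=np.array([.6025,-.0287]); psi=-.1152; ex=np.array([np.cos(psi),np.sin(psi)]); ey=np.array([-ex[1],ex[0]])
def rect(d,z,xs,ys,k=3):
    # local mm ranges; k px/mm; cols = -y (outwards to right), rows = -x
    yy=np.arange(ys[1],ys[0],-1/k); xx=np.arange(xs[1],xs[0],-1/k)
    Y,X=np.meshgrid(yy,xx); P=O+(X.ravel()[:,None]*ex+Y.ravel()[:,None]*ey)/1000
    uv=proj(d,np.c_[P,np.full(len(P),z)]).reshape(*X.shape,2).astype(np.float32)
    return cv2.remap(d['image'],uv[...,0],uv[...,1],cv2.INTER_CUBIC)
def edge(d,z,ys):
    # profile along y of lane |x|<8, plus gradient
    r=rect(d,z,(-7,7),ys,4).astype(float).mean(2).mean(0); g=np.gradient(cv2.GaussianBlur(r[None],(0,0),4)[0])
    return r,g
E
python3 - <<'E'
from leg import *
from itertools import product
for n in('side','top'):
    a=pickle.load(open(n+'0.pkl','rb')); b=pickle.load(open(n+'11.pkl','rb'))
    A=rect(a,.037,(-45,60),(-260,0),3); B=rect(b,.037,(-45,60),(-260,0),3)
    cv2.imwrite(f'pics/rect_{n}.png',np.vstack([A,B])[:600,:800])
    # template: leg end region around A y -135..-175
    if n=='side':
        T=A[80:190,400:540]  # y -133..-180 
        dis=[]
        res=cv2.matchTemplate(B[70:200],T,cv2.TM_CCOEFF_NORMED); _,v,_,l=cv2.minMaxLoc(res); print(n,v,(l[0]-400)/3,(l[1]+70-80)/3)
E
```

```text
side 0.8760092854499817 1.3333333333333333 -0.6666666666666666
```

View pics/rect_side.png

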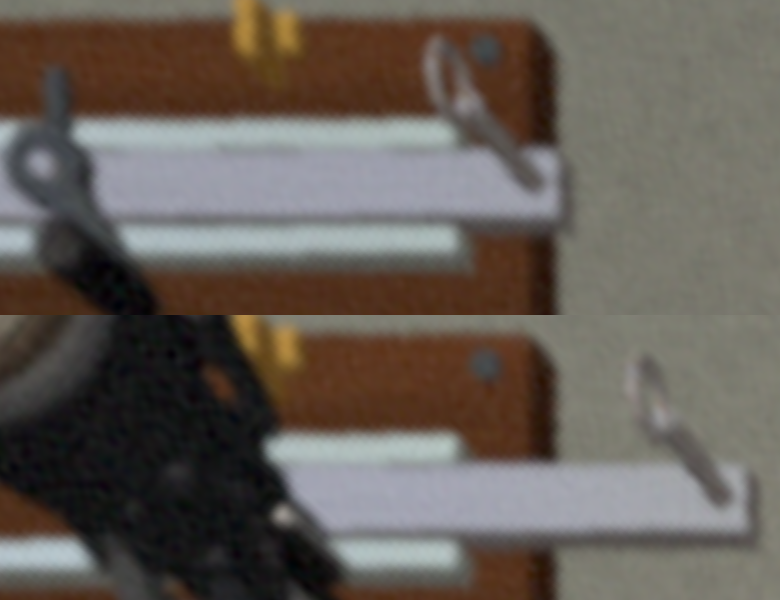

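View pics/rect_top.png

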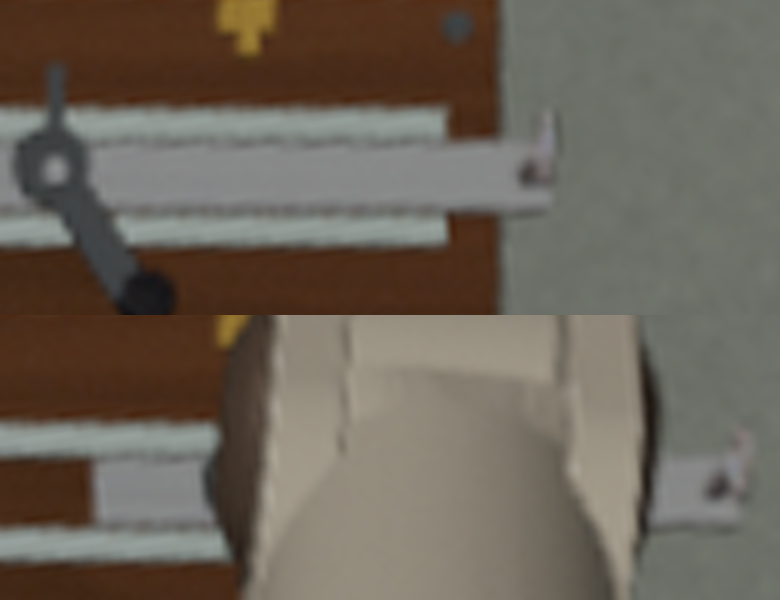

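```bash
python3 - <<'E'
from leg import *
for a in(.95,.88,.8,.7,.6,.5,.4,.3,.2,.1,.0):
    dx=46.4-54.9*np.sin(a); dy=29.3-54.9*np.cos(a)-.7
    print(a,(dx*ex+dy*ey).round(1))
E
python3 -m jog '[[0,-0.0007,0,0,0,0,1],[0,-0.0007,0,0,0,0,1],[0,-0.0007,0,0,0,0,1]]'
```

```text
0.95 [ 1.3 -3.5]
0.88 [ 3.3 -6.8]
0.8 [  5.9 -10.4]
0.7 [  9.4 -14.6]
0.6 [ 13.4 -18.4]
0.5 [ 17.7 -21.8]
0.4 [ 22.3 -24.7]
0.3 [ 27.2 -27.2]
0.2 [ 32.4 -29.1]
0.1 [ 37.7 -30.6]
0.0 [ 43.1 -31.5]
t: 12.1
eef_pos: [0.5434, -0.1362, 0.0536]
eef_rot: [0.706, -0.706, 0.04, -0.041]
ft_force: [1.4, 3.1, 6.1]
finger_gap: 0.198
```

```bash
python3 -m jog '[[0.0014,-0.0028,0,0,0,0,1],[0.0034,-0.0061,0,0,0,0,1],[0.006,-0.0097,0,0,0,0,1],[0.0095,-0.0139,0,0,0,0,1],[0.0135,-0.0177,0,0,0,0,1]]'
python3 -m jog '[[0,0,0,0,0,0,1],[0,0,0,0,0,0,1]]'
python3 - <<'E'
from leg import *
R=[]
for n in('side','top'):
    b=get_image(n); R.append(rect(b,.037,(-30,60),(-260,0),3))
cv2.imwrite('pics/rect12.png',np.vstack(R)[:600,:800])
E
```

```text
t: 12.6
eef_pos: [0.5561, -0.1539, 0.0535]
eef_rot: [0.706, -0.706, 0.04, -0.04]
ft_force: [-0.8, 3.3, 6.7]
finger_gap: 0.198
t: 12.8
eef_pos: [0.5569, -0.1541, 0.0536]
eef_rot: [0.706, -0.706, 0.04, -0.041]
ft_force: [1.6, 2.2, 6.2]
finger_gap: 0.198
```

View pics/rect12.png

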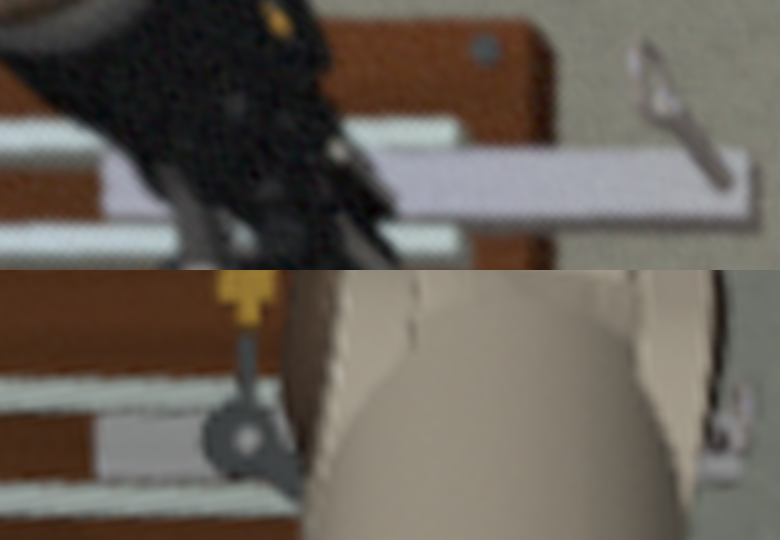

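Top view: pointer (column 246) lines up with the brass blade (column 247), and the lever is still open at about 0.65 rad. I'll swing it closed along the arc.

```bash
python3 -m jog '[[0.0043,-0.0034,0,0,0,0,1],[0.0089,-0.0063,0,0,0,0,1],[0.0138,-0.0088,0,0,0,0,1],[0.019,-0.0107,0,0,0,0,1],[0.0243,-0.0122,0,0,0,0,1]]'
python3 -m jog '[[0.0025,-0.0005,0,0,0,0,1],[0.0054,-0.0009,0,0,0,0,1],[0.0054,-0.0009,0,0,0,0,1],[0.0054,-0.0009,0,0,0,0,1]]'
python3 - <<'E'
from leg import *
R=[]
for n in('side','top'):
    b=get_image(n); R.append(rect(b,.037,(-30,60),(-260,0),3))
cv2.imwrite('pics/rect13.png',np.vstack(R)[:600,:800])
p=get_obs()['eef_pos'];print(p); q=p[:2]-O; print(q@ex*1000,q@ey*1000)
E
```

```text
t: 13.4
eef_pos: [0.5797, -0.1661, 0.0534]
eef_rot: [0.706, -0.706, 0.041, -0.04]
ft_force: [-1.8, 3.8, 9.1]
finger_gap: 0.194
t: 13.8
eef_pos: [0.5855, -0.1669, 0.0535]
eef_rot: [0.706, -0.706, 0.041, -0.04]
ft_force: [0.7, 2.4, 7.5]
finger_gap: 0.196
[ 0.58551491 -0.16691611  0.05350124]
-0.9852053291541103 -139.25234660435083
```

View pics/rect13.png

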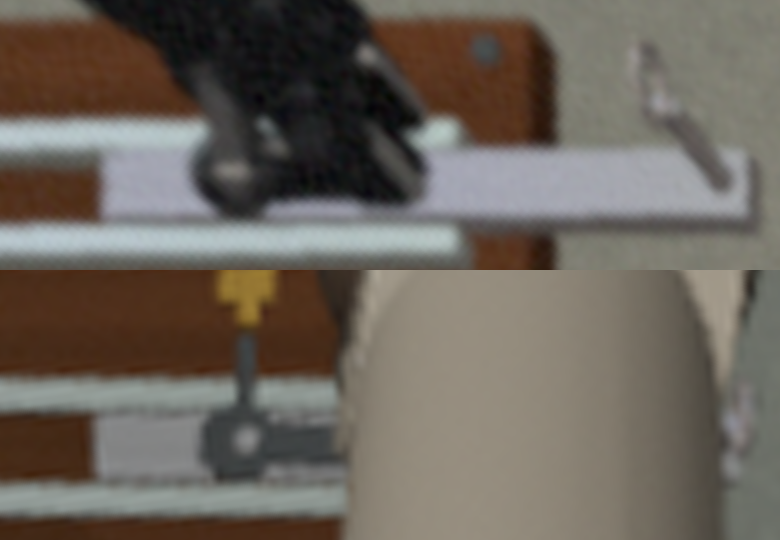

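```bash
python3 -m jog '[[0.0015,-0.0002,0,0,0,0,1],[0.003,-0.0004,0,0,0,0,1],[0.003,-0.0004,0,0,0,0,1],[0.003,-0.0004,0,0,0,0,1]]'
python3 - <<'E'
from leg import *
b=get_image('top'); c=rect(b,.037,(-30,60),(-140,-20),6)
cv2.imwrite('pics/rect14.png',c[:600,:800])
p=get_obs()['eef_pos'];print(p); q=p[:2]-O; print(q@ex*1000,q@ey*1000)
s=get_image('side'); cv2.imwrite('pics/side14.png',s['image'])
E
```

```text
t: 14.3
eef_pos: [0.5872, -0.1672, 0.0533]
eef_rot: [0.706, -0.706, 0.042, -0.039]
ft_force: [-3.5, 2.9, 11.1]
finger_gap: 0.197
[ 0.58724479 -0.16716318  0.05335265]
0.7616063898294487 -139.29893669948927
```

View pics/rect14.png

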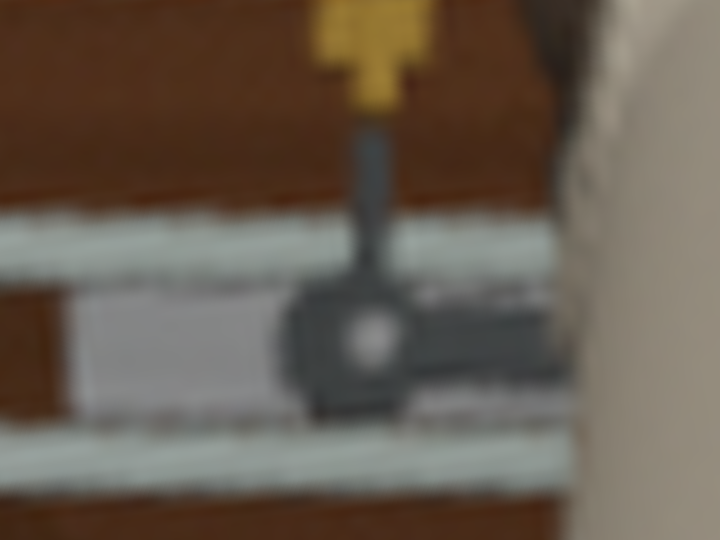

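View pics/side14.png

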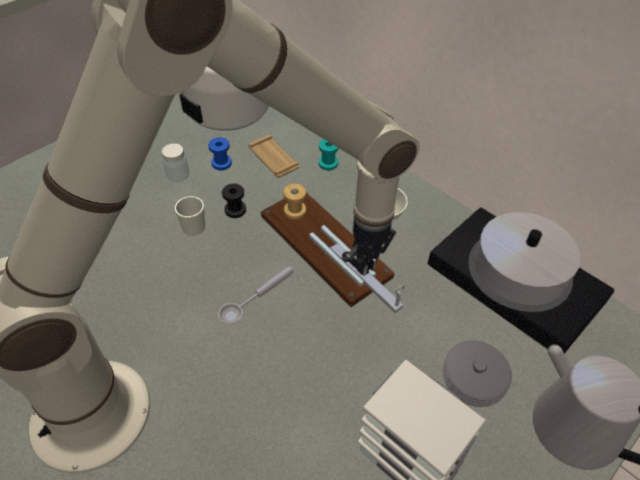

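The lever now lies along the leg. The pointer (column 371) and blade (column 376) differ by about 0.8 mm at 6 px/mm, and the spool is seated. I'll let it settle briefly, then hand in.

```bash
python3 -m jog '[[0,0,0,0,0,0,1],[0,0,0,0,0,0,1],[0,0,0,0,0,0,1]]'
python3 -c "
from rig import *
print(abs(get_obs()['joint_velocities']).max()); print(hand_in())"
```

```text
t: 14.7
eef_pos: [0.5873, -0.1672, 0.0534]
eef_rot: [0.706, -0.706, 0.042, -0.039]
ft_force: [-2.9, 2.5, 10.5]
finger_gap: 0.197
0.001538474072340165
the job is handed in; nothing more can be done
None
```

I handed the job in at t ≈ 14.7 s of the 54 s allowed. The gripper is still holding the knob; `hand_in()` gave no verdict.

- **Spool:** I gripped the wooden spool by its top flange and lowered it over the spindle until it touched the base (7 N). I then released it, and the last side picture shows it upright on the base.
- **Leg and lever:** I gripped the knob with a 40 N command and pulled the leg out about 64 mm with the lever still at roughly 1 rad. I then swung the lever shut along its arc. A top view partway, with the lever at about 0.65 rad, showed the pointer level with the mark.
- **Last checks:** The pointer is about 0.8 mm from the brass mark, the lever lies along the leg, and the arm is still. The finger opening is 17 mm around the 18 mm knob. No bystander visible in the last side picture looks moved, but I didn't measure them.
- **Disagreements:** The two cameras differed by 3–6 mm in absolute position, so I used their average. Spacings between objects agreed within about 3 mm. After the first closing move the lever still looked about 0.06–0.09 rad open, so I pushed it 3 mm further against its stop.

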